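Tip counted spacers from the scale scoop into their tray cell

TASK

The scoop on the counting scale holds four brass hex spacers that have just been counted. Lift the scoop off, tip all four straight into the cell of the divided tray that already holds one spacer of the same length, then set the empty scoop back down upright in the middle of the scale's platform. Nothing may fall into another cell or beside the tray, and everything else stays where it is.

Things in the scene. Friction and masses are not known exactly. Their poses are not given: they have to be found in the camera images.
- scale: Counting scale, white, 240 x 220 x 72 mm high, fixed to the bench. Origin: under its centre on the bench; z up, +x away from its display (the display console, up to 62 mm high, is on its -x side).
- platform (a point): Centre of the top of the scale's flat steel platform (170 mm along the scale's x, 200 mm along y), 72 mm above the bench. Axes as the scale's.
- scoop: Polished sheet-metal scoop, 0.15-0.23 kg, loose on the platform. Flat pan 130 mm long, 70 mm wide, its front 60 mm tapering to an open lip 50 mm wide; walls and floor 3 mm thick; walls 42 mm high, falling to 16 mm at the lip. Origin: centre of the underside; +x to the lip, z up. Behind it a straight black handle, 20 mm wide, 24 mm high, x -80 to -175 mm, centre line 40 mm above the underside.
- scoop_grip (a point): Middle of the handle, to be gripped from above with the fingers on its two sides, firmly (about 80 N, for the load hangs 0.1 m ahead): 115 mm behind and 40 mm above the scoop's origin. Axes as the scoop's.
- scoop_lip (a point): Middle of the open front lip on the pan's floor: 65 mm ahead of the scoop's origin, 3 mm above its underside. Axes as the scoop's. Brass starts to slide on the polished pan at a slope of 15 to 25 degrees and leaves over this lip.
- tray: Black open tray fixed to the bench, 146 mm (its x) by 214 mm (its y), 38 mm high, divided into 2 x 3 square cells 67 mm wide inside; walls, dividers and floor 3 mm thick. Origin: centre of its underside. Each cell is lined with a dark grey pad and holds one kind of part.
- pad_sample: The 64 x 64 x 2 mm pad that lines the cell to be filled, the one where the sample spacer lies; that cell changes from run to run. Origin: centre of the cell, at the pad's underside, 3 mm above the bench and 35 mm below the divider tops; axes as the tray's.
- sample: The one brass hex spacer already in the tray; same shape and size as the four in the scoop (12 mm across flats, 16 mm long). It lies on a flat; origin at its centre, x along its length.
- long_spacer: Brass hex spacer of the other length, 12 mm across flats and 40 mm long, in another cell of the tray. Origin at its centre, x along its length.
- gear: Steel gear 30 mm across, 12 mm high with its hub, flat in another cell. Origin: centre of its underside.
- nut: Steel hex nut 19 mm across flats, 10 mm thick, flat in another cell. Origin at its centre.
- micromotor: Small can motor 24 mm across and 26 mm high plus an 8 mm shaft, upright in another cell. Origin: centre of its underside.
- bearing: Ball bearing 26 mm across, 8 mm thick, flat in another cell. Origin: centre of its underside.
- motor_a: Silver can motor 32 mm across, 46 mm high plus a 10 mm shaft, standing loose beyond the gap between scale and tray; not to be disturbed. Origin: centre of its underside.
- motor_b: The same kind of motor, standing loose beyond the tray; not to be disturbed. Origin: centre of its underside.
- spacer_0: One of the four brass hex spacers in the scoop: 12 mm across flats, 16 mm long, 14 g. Origin at its centre, x along its length.
- spacer_1: One of the four brass hex spacers in the scoop: 12 mm across flats, 16 mm long, 14 g. Origin at its centre, x along its length.
- spacer_2: One of the four brass hex spacers in the scoop: 12 mm across flats, 16 mm long, 14 g. Origin at its centre, x along its length.
- spacer_3: One of the four brass hex spacers in the scoop: 12 mm across flats, 16 mm long, 14 g. Origin at its centre, x along its length.

How it is judged (in metres and radians):
On the way, in this order (a step that is already met when the one before it is completed fails the run):
1. the scoop is lifted clear of the scale, held by the gripper, with all four spacers still in it (contact force between the fingers and scoop above 1 N and z of scoop in the frame of platform above 0.03 m and distance between each of spacer_0, spacer_1, spacer_2, spacer_3 and scoop below 0.085 m), for 0.2 s.
2. all four spacers lie in the cell of the matching spacer while the scoop is still held in the air (contact force between the fingers and scoop above 1 N and z of scoop in the frame of platform above 0.03 m and x of spacer_0 in the frame of pad_sample between -0.034 and 0.034 m and y of spacer_0 in the frame of pad_sample between -0.034 and 0.034 m and z of each of spacer_0, spacer_1, spacer_2, spacer_3 in the frame of pad_sample below 0.033 m and x of spacer_1 in the frame of pad_sample between -0.034 and 0.034 m and y of spacer_1 in the frame of pad_sample between -0.034 and 0.034 m and x of spacer_2 in the frame of pad_sample between -0.034 and 0.034 m and y of spacer_2 in the frame of pad_sample between -0.034 and 0.034 m and x of spacer_3 in the frame of pad_sample between -0.034 and 0.034 m and y of spacer_3 in the frame of pad_sample between -0.034 and 0.034 m), for 0.2 s.
At the end, for the whole second after the job is handed in: All four spacers lie at rest, with the matching one, inside its cell (centres within the cell's walls and below the divider tops); the scoop stands upright (within 0.08 rad) and at rest on the scale's platform, its pan's centre within 40 mm of the platform's centre (x of spacer_0 in the frame of pad_sample between -0.034 and 0.034 m and y of spacer_0 in the frame of pad_sample between -0.034 and 0.034 m and z of each of spacer_0, spacer_1, spacer_2, spacer_3 in the frame of pad_sample below 0.033 m and x of spacer_1 in the frame of pad_sample between -0.034 and 0.034 m and y of spacer_1 in the frame of pad_sample between -0.034 and 0.034 m and x of spacer_2 in the frame of pad_sample between -0.034 and 0.034 m and y of spacer_2 in the frame of pad_sample between -0.034 and 0.034 m and x of spacer_3 in the frame of pad_sample between -0.034 and 0.034 m and y of spacer_3 in the frame of pad_sample between -0.034 and 0.034 m and linear speed of each of spacer_0, spacer_1, spacer_2, spacer_3, scoop below 0.03 m/s and horizontal distance between scoop and platform below 0.04 m and z of scoop in the frame of platform between -0.005 and 0.005 m and angle between scoop's own z axis and vertical below 0.08 rad); the robot touches nothing.
It fails at once if a spacer falls into another cell or beside the tray ((height (world z) of spacer_0 below 0.034 m and not (x of spacer_0 in the frame of pad_sample between -0.036 and 0.036 m and y of spacer_0 in the frame of pad_sample between -0.036 and 0.036 m)) or (height (world z) of spacer_1 below 0.034 m and not (x of spacer_1 in the frame of pad_sample between -0.036 and 0.036 m and y of spacer_1 in the frame of pad_sample between -0.036 and 0.036 m)) or (height (world z) of spacer_2 below 0.034 m and not (x of spacer_2 in the frame of pad_sample between -0.036 and 0.036 m and y of spacer_2 in the frame of pad_sample between -0.036 and 0.036 m)) or (height (world z) of spacer_3 below 0.034 m and not (x of spacer_3 in the frame of pad_sample between -0.036 and 0.036 m and y of spacer_3 in the frame of pad_sample between -0.036 and 0.036 m))).
It fails at once if the scoop is dropped (contact force between anything else and scoop below 0.01 N and linear speed of scoop above 0.5 m/s).
It fails at once if one of the other parts in the tray is knocked out of its cell (distance of any of long_spacer, gear, nut, micromotor, bearing from where it was at the start of the episode above 0.06 m).
It fails at once if a motor standing on the bench is knocked over or moved more than 20 mm (distance of any of motor_a, motor_b from where it was at the start of the episode above 0.02 m or angle between any of motor_a, motor_b's own z axis and vertical above 0.5 rad).
It also fails if it takes over 64 s, if anything falls off the work surface, if the arm or the gripper's body presses on something with over 40 N, if the wrist force passes 120 N, or if a joint passes its speed limit or range.

ROBOT

A 6-joint arm with a two-finger parallel gripper is mounted at the origin on the work surface. World frame = base frame: x ahead of the robot, y to its left, z up, the work surface at z = 0. Lengths are in m, angles in degrees, forces in N, time in s.
With the tool pointing down it reaches from about 0.25 to 0.725 m from the base axis. Payload 9.7 kg.
Tool frame: the origin (TCP) lies midway between the tips of the shut fingers; the grasp point (between the pads) lies 19 mm behind it (bot.pinch_z is the distance from the TCP to the grasp point, in m); z points along the fingers, y is the line along which they close (so a half turn about z gives the same grasp; the last joint's range is limited). The gripper opens to 85 mm and grips with 20 to 120 N. Pads are 22 mm wide; open, the fingers measure 114 mm over their backs; the gripper's body (76 mm by 85 mm) begins 54 mm behind the grasp point. The pads swing forward as they close: fully open they stand 13 mm farther back than shut.
Start: joints at [0, 4.979, 10.078, 95.1, 0, 90], TCP at [0.55, -0, 0.231] pointing down, gripper open.
Joint ranges: [-179.16, 179.16], [-48.56, 103.87], [-65.8, 70.77], [-126.05, 130.52], [-82.76, 87.17], [-180, 180]. Speed limits (degrees/s): [127.2, 127.2, 147.25, 180, 180, 180].

INTERFACE

Orientations are given as [roll, pitch, yaw] about the fixed x, y, z axes, in that order (R = Rz(yaw) Ry(pitch) Rx(roll)).
In Python, from workcell import sensors, camera, ticket, bot gives the robot as it stands.
- The arm moves only by the shell command python3 -m handwheel 'ROWS' [FORCE]. ROWS is a JSON object of lists of equal length, an entry for each row: "gripper": the opening, from -1 (shut) to 1 (fully open); "slide": the shift along the tool's x, y, z in mm, a list of three; "yaw": the turn about the tool's z in rad. A call has 1 to 8 rows; each row shifts and turns the commanded pose from where the row before left it, along the tool's axes as they then stand; what a row does not reach is not made up. A row lasts 1/12 s, in which the tool goes at most 41.7 mm and 7.16 degrees, less where a joint would pass 70% of its speed; a pose out of reach is approached as far as the arm can. A call is refused whole if a number of a shift passes 41.7 or a number of a turn 0.125, either way. A call with a gripper value outside its range is refused whole. The fingers move at their own pace and stop on an object; FORCE is the grip in N (left out, the last holds). Time passes only in rows, so rows that do not move let the fingers close. It gives the time, the measured TCP pose, the force, the opening and the grip force at its end, in the units of the state.
- sensors.get_obs(): the state, without advancing time (a new reading comes with each control period).
- camera(name): name is "scene" or "side" or "wrist"; returns a dict with "img" (480x640x3 uint8, red, green, blue), "fx", "fy", "cx", "cy" (pixels), "R" (3x3) and "t" (3): a world point X has camera coordinates R X + t. Camera axes: x right, y down, z forward; pixel columns grow to the right and rows downward; lengths in m; the calibration is good to about 2 mm. A picture is of the moment at which its call begins. There is no depth.
- ticket.job_done(): hands the job in; it is judged then, once.
The state is a dict: "time": time; "q": joint angles; "qd": joint speeds; "joint_efforts": joint torques, N m; "ee_pos": TCP position; "tcp_rot": TCP orientation; "wrist_force": force on the tool from outside, world axes, zero at the start; "torque": the same for the moment, N m; "opening": finger opening in m; "grasp_force": force on a finger pad.
Only numpy, scipy, OpenCV 4.12 (cv2) and the standard library are available. Lean on these libraries where they do the work, as an engineer would, in place of code of your own. Each camera call takes 0.05 s, during which the arm holds its last target. There are 200 camera calls.

## Working session

There is one attempt and no reset: what is moved stays moved. The work goes in short steps, Python scripts to look and compute and a shell command to move; the robot and the scene stay as the last step left them, time stands still between calls to the robot, and variables do not carry over. Pictures are saved under pics/ and viewed, at most 10 in all, crops included, and the job is handed in when it is done.

```bash
ls; mkdir -p pics
python3 - <<'E'
from workcell import sensors,camera,bot
import cv2,numpy as np
print(sensors.get_obs(),bot.pinch_z)
for n in ("scene","side"):
    c=camera(n); cv2.imwrite(f"pics/{n}0.png",c["img"][:,:,::-1]); np.savez(f"{n}0.npz",**c)
    print(n,c["fx"],c["cx"],c["cy"],c["R"].round(3).tolist(),c["t"].round(3).tolist())
E
```

```text
pics
{'time': 0.0, 'q': array([ 1.62718994e-04,  5.00999976e+00,  1.00353571e+01,  9.50988872e+01,
       -2.42450026e-03,  9.00013666e+01]), 'qd': array([0.04048683, 0.06400825, 0.0342904 , 0.08031787, 0.01053187,
       0.01044145]), 'joint_efforts': array([ 7.68234549e-04, -5.20392072e+01,  4.64802504e+01,  1.63646933e-02,
        2.23589603e-05, -6.77332673e-05]), 'ee_pos': array([ 5.49779740e-01, -1.04985563e-05,  2.30601709e-01]), 'tcp_rot': array([-1.79926470e+02,  2.42625204e-03,  8.99987993e+01]), 'wrist_force': array([0.47689474, 0.86782263, 0.27883781]), 'torque': array([-0.01568864, -0.06406501,  0.07741696]), 'grasp_force': 0.0, 'opening': 0.08548263379071899} 0.0187
scene 438.8175164278107 318.9833563752537 239.76308814973063 [[0.535, 0.845, 0.016], [0.7, -0.433, -0.568], [-0.473, 0.315, -0.823]] [-0.307, -0.368, 1.297]
side 434.1200003643635 312.3991407450038 238.46289157050987 [[0.906, -0.422, -0.014], [-0.311, -0.644, -0.699], [0.286, 0.638, -0.715]] [-0.548, 0.234, 0.644]
```

View pics/scene0.png

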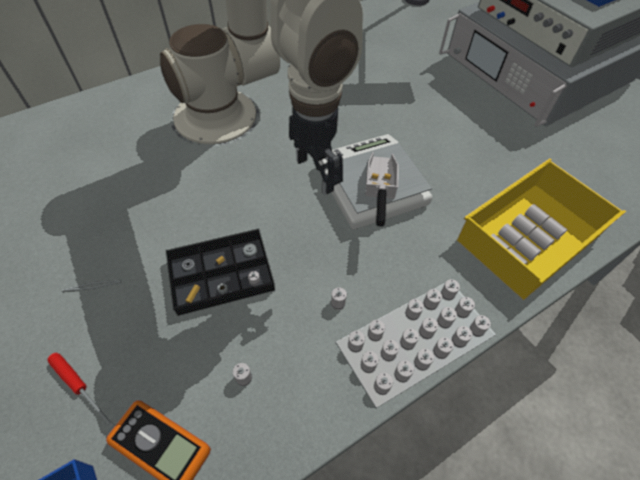

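View pics/side0.png

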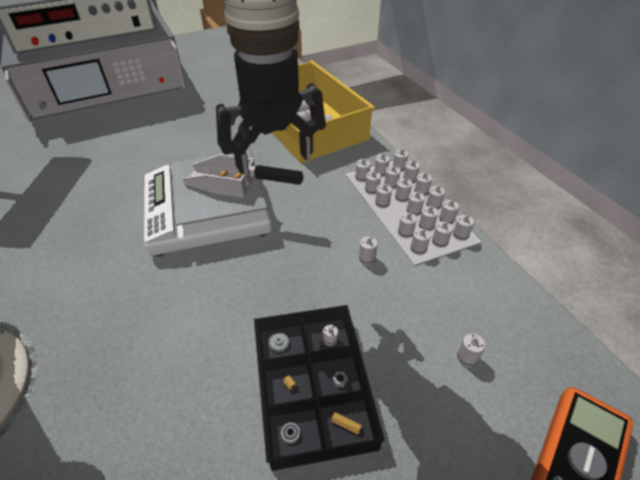

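Scene view: the robot is at the top, the scale is around (380,180) with the scoop's handle running from (380,190) to (381,222), and the tray has corners at (166,247), (260,231), (272,290) and (177,312). The sample is at (221,260), in the cell midway along the tray on the robot side, and the long spacer is at (193,293). Side view: the scoop is at (225,175) with its handle at (255–300,175), the sample is at (290,383), and the motors are at (368,248) and (472,348).

```bash
cat > h.py <<'E'
import numpy as np,cv2
def ray(c,p):
    d=np.array([(p[0]-c["cx"])/c["fx"],(p[1]-c["cy"])/c["fy"],1.]); R=np.array(c["R"]); return -R.T@c["t"],R.T@d
def plane(c,p,z):
    o,d=ray(c,p); return o+d*(z-o[2])/d[2]
def tri(cs,ps):
    A=np.zeros((3,3));b=np.zeros(3);L=[]
    for c,p in zip(cs,ps):
        o,d=ray(c,p);d=d/np.linalg.norm(d);M=np.eye(3)-np.outer(d,d);A+=M;b+=M@o;L.append((M,o))
    X=np.linalg.solve(A,b); return X,[np.linalg.norm(M@(X-o)) for M,o in L]
def proj(c,X):
    k=np.array(c["R"])@X+c["t"]; return np.array([c["cx"]+c["fx"]*k[0]/k[2],c["cy"]+c["fy"]*k[1]/k[2]])
def load(n): return dict(np.load(n,allow_pickle=True))
E
python3 - <<'E'
from h import *
s,d=load("scene0.npz"),load("side0.npz")
for n,c,roi in (("scene",s,(150,220,290,325)),("side",d,(240,295,395,475))):
    x0,y0,x1,y1=roi; im=c["img"][y0:y1,x0:x1]
    hsv=cv2.cvtColor(im,cv2.COLOR_RGB2HSV)
    m=(im.max(2)<62).astype(np.uint8)
    m=cv2.morphologyEx(m,cv2.MORPH_OPEN,np.ones((2,2)))
    cs,_=cv2.findContours(m,cv2.RETR_EXTERNAL,2); k=max(cs,key=cv2.contourArea)
    hull=cv2.convexHull(k)
    ap=cv2.approxPolyDP(hull,4,True)[:,0]+[x0,y0]; print(n,"tray hull",cv2.contourArea(k),ap.tolist())
    print("  at z=.038",[plane(c,p,.038)[:2].round(4).tolist() for p in ap])
    b=((hsv[...,1]>110)&(hsv[...,0]>10)&(hsv[...,0]<32)&(hsv[...,2]>90)).astype(np.uint8)
    _,_,st,ce=cv2.connectedComponentsWithStats(b)
    for q,e in zip(st[1:],ce[1:]):
        if q[4]>8: p=e+[x0,y0]; print("  brass",q[4],p.round(1),plane(c,p,.012).round(4))
# handle
W=[]
for c,roi in ((s,(340,125,445,240)),(d,(135,140,310,260))):
    x0,y0,x1,y1=roi; W.append(cv2.resize(c["img"][y0:y1,x0:x1],(400*1,int(400*(y1-y0)/(x1-x0))),interpolation=cv2.INTER_CUBIC))
H=max(w.shape[0] for w in W); W=[cv2.copyMakeBorder(w,0,H-w.shape[0],0,0,0) for w in W]
cv2.imwrite("pics/scale1.png",np.hstack(W)[:,:,::-1])
E
```

```text
scene tray hull 6319.0 [[259, 231], [275, 290], [178, 316], [167, 252]]
  at z=.038 [[0.4669, -0.097], [0.6207, -0.1405], [0.5689, -0.3364], [0.4104, -0.2981]]
  brass 39 [220.  259.4] [ 0.4729 -0.2031  0.012 ]
  brass 113 [192.5 293.2] [ 0.5202 -0.2903  0.012 ]
side tray hull 15990.0 [[347, 307], [385, 438], [381, 450], [273, 471], [267, 455], [256, 320]]
  at z=.038 [[0.6014, -0.1399], [0.5492, -0.3403], [0.537, -0.3506], [0.4051, -0.3154], [0.405, -0.295], [0.4605, -0.1]]
  brass 106 [289.  381.6] [ 0.4714 -0.2047  0.012 ]
  brass 312 [346.  422.5] [ 0.5191 -0.2931  0.012 ]
```

View pics/scale1.png

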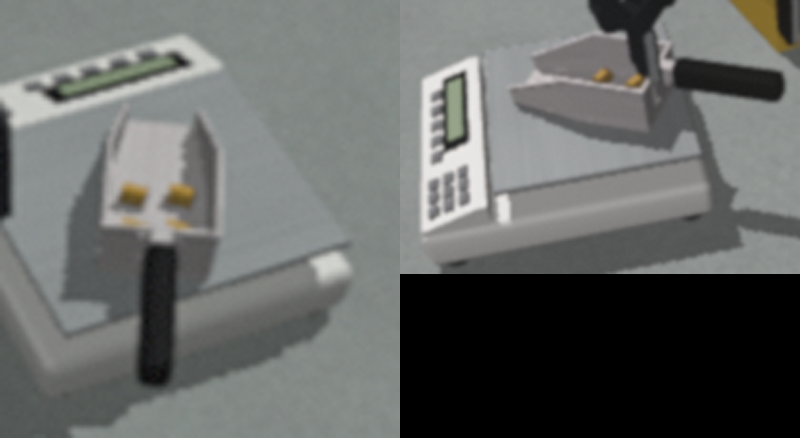

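The crops show the scoop with its lip toward the display, two visible spacers and two more against the back wall. The black handle runs from scene (382,189) to (381,224), and in the side view from (256,173) to (302,176). The interface only yaws about the tool's z, so tipping will have to come from the scoop pivoting in a loosened grip. Next I triangulate the handle and the platform.

```bash
python3 - <<'E'
from h import *
s,d=load("scene0.npz"),load("side0.npz")
C=[]
for c,roi in ((s,(370,186,395,230)),(d,(253,160,310,190))):
    x0,y0,x1,y1=roi; im=c["img"][y0:y1,x0:x1]
    m=(im.max(2)<60).astype(np.uint8); n,l,st,ce=cv2.connectedComponentsWithStats(m); i=1+st[1:,4].argmax()
    pts=np.argwhere(l==i)[:,::-1]+[x0,y0]
    (cx,cy),(w,h),a=cv2.minAreaRect(pts.astype(np.float32)); b=cv2.boxPoints(((cx,cy),(w,h),a))
    print(st[i],b.round(1).tolist()); C.append((np.array([cx,cy]),b))
X,e=tri([s,d],[C[0][0],C[1][0]]); print("handle centre",X.round(4),np.round(e,4))
# ends: pair by nearest/farthest
def ends(b,ax):
    b=b[np.argsort(b[:,ax])]; return b[:2].mean(0),b[2:].mean(0)
for p,q in zip(ends(C[0][1],1),ends(C[1][1],0)):
    X,e=tri([s,d],[p,q]); print("end",X.round(4),np.round(e,4))
for p,q in (((431.9,188.8),(267.5,208.7)),((357.1,212.9),(177.9,224.4)),((397.7,143.4),None),(None,(170,164))):
    if p and q: X,e=tri([s,d],[p,q]); print("plat tri",X.round(4),np.round(e,4))
    for c,k in ((s,p),(d,q)):
        if k: print("  plane .072",plane(c,k,.072)[:2].round(4))
E
python3 -m handwheel --help | head -20
python3 - <<'E'
import sys; sys.path.insert(0,'.')
from workcell import camera
import cv2,numpy as np
c=camera("wrist"); np.savez("w0.npz",**c); cv2.imwrite("pics/w0.png",c["img"][:,:,::-1]); print(c["R"],c["t"],c["fx"])
E
```

```text
[  6   4  11  37 320] [[375.6000061035156, 225.8000030517578], [377.20001220703125, 189.60000610351562], [386.20001220703125, 190.10000610351562], [384.6000061035156, 226.1999969482422]]
[  2   6  48  18 580] [[253.89999389648438, 177.6999969482422], [255.5, 165.1999969482422], [303.0, 171.3000030517578], [301.3999938964844, 183.8000030517578]]
handle centre [0.6013 0.1423 0.1099] [0.0004 0.0004]
end [0.5628 0.1724 0.1114] [0.0017 0.0017]
end [0.6387 0.1127 0.1092] [0.0018 0.0018]
plat tri [ 0.587   0.296  -0.0204] [0.0656 0.0656]
  plane .072 [0.5971 0.3043]
  plane .072 [0.5597 0.1016]
plat tri [ 0.4289  0.2309 -0.0714] [0.0525 0.0525]
  plane .072 [0.5629 0.1091]
  plane .072 [0.3973 0.1328]
  plane .072 [0.431 0.331]
  plane .072 [0.4239 0.3254]
[[ 9.99999265e-01 -6.91900877e-04 -9.95719821e-04]
 [-3.76145302e-04 -9.57712010e-01  2.87728282e-01]
 [-1.15269228e-03 -2.87727696e-01 -9.57711566e-01]] [-0.54929106 -0.03649844  0.37812263] 391.0506012131698invalid input: not JSON, or not a number
```

View pics/w0.png

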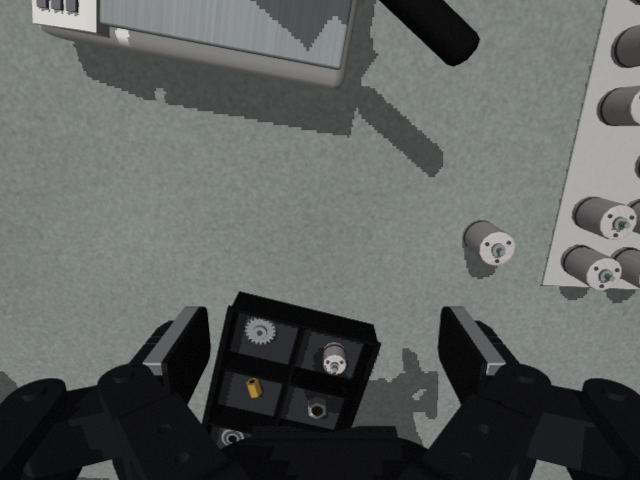

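The wrist view shows the tray's +y side with its top corners at (238,292) and (380,326). The gear is at (260,332), the micromotor at (334,357), the sample at (254,387) and the nut at (317,410). motor_a is at (490,245) and the handle end is at (460,50).

Run:
```python
from h import *
s,d,w=load("scene0.npz"),load("side0.npz"),load("w0.npz")
print("tray +y corners wrist",plane(w,(238,292),.038).round(4),plane(w,(381,327),.038).round(4))
print("sample tri",tri([w,d,s],[(254.5,387),(289,381.6),(220,259.4)]))
print("motor_a base-ish tri (top)",tri([w,s],[(497,247),(339,291)]), tri([d,s],[(368,240),(339,291)]))
print("motor_b top",tri([d,s],[(473,340),(243,366)]))
# tray top corners triangulated side/scene
for p,q in (((259,231),(347,307)),((167,248),(256,320))): print(tri([s,d],[p,q]))
T=np.array([.504,-.2188,0]); a=np.radians(-15.9); R=np.array([[np.cos(a),-np.sin(a)],[np.sin(a),np.cos(a)]])
I=[]
for n,c,(x0,y0,x1,y1) in (("s",s,(155,220,285,320)),("d",d,(240,290,400,480)),("w",w,(190,270,400,440))):
    im=c["img"].copy()
    k=lambda v,z:tuple(int(round(u*8)) for u in proj(c,np.r_[T[:2]+R@np.array(v),z]))
    for P in ([(-.073,-.107),(.073,-.107),(.073,.107),(-.073,.107),(-.073,-.107)],[(-.07,-.0335),(-.003+.0015,-.0335),(-.0015,.0335),(-.07,.0335),(-.07,-.0335)]):
        for u,v in zip(P,P[1:]): cv2.line(im,k(u,.038),k(v,.038),(255,0,0),1,cv2.LINE_AA,3)
    o=im[y0:y1,x0:x1]; f=min(266/o.shape[1],400/o.shape[0]); o=cv2.resize(o,None,fx=f,fy=f,interpolation=cv2.INTER_NEAREST)
    I.append(cv2.copyMakeBorder(o,0,400-o.shape[0],0,266-o.shape[1],0))
cv2.imwrite("pics/tray1.png",np.hstack(I)[:,:,::-1])
```

```text
tray +y corners wrist [ 0.4695 -0.0776  0.038 ] [ 0.6039 -0.1141  0.038 ]
sample tri (array([ 0.47231088, -0.20328104,  0.00975137]), [np.float64(0.0011893360738117408), np.float64(0.0007005360683223485), np.float64(0.0007662786951195698)])
motor_a base-ish tri (top) (array([ 0.69910686, -0.03038163,  0.04942929]), [np.float64(0.00030785732547840034), np.float64(0.00030785732547840484)]) (array([ 0.70018376, -0.03240381,  0.05040023]), [np.float64(0.0015046878464265276), np.float64(0.0015046878464266159)])
motor_b top (array([ 0.73634098, -0.27525307,  0.04895768]), [np.float64(0.0036214120401435166), np.float64(0.0036214120401433874)])
(array([ 0.55846263, -0.15964202,  0.13973953]), [np.float64(0.0377409508061732), np.float64(0.03774095080617317)])
(array([ 0.46746431, -0.25638242,  0.18679207]), [np.float64(0.05467604201063216), np.float64(0.054676042010632246)])
```

View pics/tray1.png

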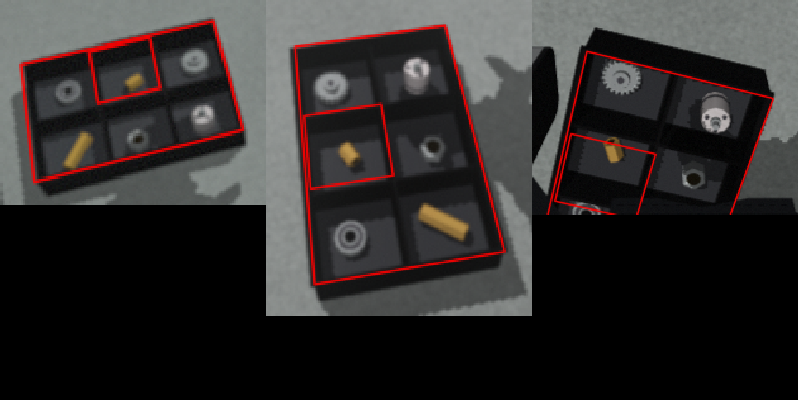

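The overlaid tray outline fits the rim in the scene and side views. Tray centre is about (0.504,-0.219) with yaw -15.9°, so the target cell centre is about (0.470,-0.209). Moving over the handle.

```bash
python3 -m handwheel '{"gripper":[1,1,1,1,1],"slide":[[33.6,15.3,0],[33.6,15.3,0],[33.6,15.3,0],[33.8,15.3,0],[0,0,0]],"yaw":[0,0,0,0,0]}'
python3 -m handwheel '{"gripper":[1,1,1,1,1,1,1,1],"slide":[[0,0,0],[0,0,0],[0,0,0],[0,0,0],[0,0,0],[0,0,0],[0,0,0],[0,0,0]],"yaw":[-0.113,-0.113,-0.113,-0.113,-0.113,-0.113,-0.113,-0.113]}'
python3 -m handwheel '{"gripper":[1,1,1],"slide":[[0,0,10],[0,0,0],[0,0,0]],"yaw":[0,0,0]}'
python3 - <<'E'
from h import *
from workcell import camera,sensors
c=camera("wrist");np.savez("w1.npz",**c)
im=c["img"].copy(); o=np.array([.501,.221]); a=np.radians(141.8); u=np.array([np.cos(a),np.sin(a)]); v=np.array([-u[1],u[0]])
for x in(-.175,-.08):
  for y in (-.01,.01):
    p=proj(c,np.r_[o+x*u+y*v,.124]); cv2.circle(im,tuple(p.round().astype(int).tolist()),3,(255,0,0),-1)
cv2.imwrite("pics/w1.png",im[:,:,::-1]); ob=sensors.get_obs(); print(ob["ee_pos"],ob["tcp_rot"],ob["q"],ob["wrist_force"])
E
```

```text
time: 0.57
ee_pos: [0.6125, 0.1397, 0.229]
tcp_rot: [-179.9, -0.1, 90.2]
wrist_force: [1.8, -0.8, 0.5]
opening: 0.0854
grasp_force: 0.0
time: 1.23
ee_pos: [0.611, 0.1344, 0.231]
tcp_rot: [-180.0, -0.0, 142.1]
wrist_force: [-0.4, -0.2, 0.1]
opening: 0.0858
grasp_force: 0.0
time: 1.48
ee_pos: [0.6108, 0.1344, 0.2207]
tcp_rot: [-179.9, -0.1, 141.7]
wrist_force: [0.4, 0.1, 0.4]
opening: 0.0855
grasp_force: 0.0
[0.6109943  0.13442238 0.22115581] [-1.79965924e+02 -2.61041467e-02  1.41741627e+02] [ 1.24083851e+01  1.56047536e+01  2.11250715e+01  9.55632203e+01
 -1.40751218e-03  5.06667506e+01] [-0.43979917  0.05339089 -0.9489229 ]
```

View pics/w1.png

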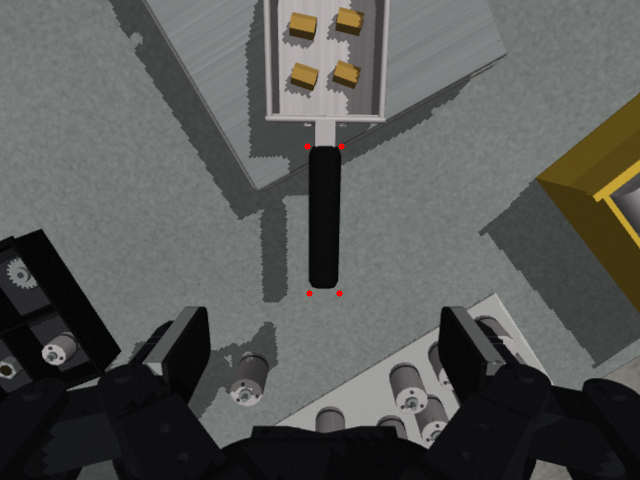

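The wrist view shows the handle, from (325,148) to (323,288), matching the prediction to a few pixels, and the four spacers in the rear of the pan. Descending, gripping and lifting.

```bash
python3 -m handwheel '{"gripper":[1,1,1,1,1,1,1,1],"slide":[[0,0,25],[0,0,25],[0,0,25],[0,0,20],[0,0,20],[0,0,14],[0,0,0],[0,0,0]],"yaw":[0,0,0,0,0,0,0,0]}'
python3 -m handwheel '{"gripper":[-1,-1,-1,-1,-1,-1,-1,-1],"slide":[[0,0,0],[0,0,0],[0,0,0],[0,0,0],[0,0,0],[0,0,0],[0,0,0],[0,0,0]],"yaw":[0,0,0,0,0,0,0,0]}' 120
python3 -m handwheel '{"gripper":[-1,-1,-1,-1,-1,-1,-1,-1],"slide":[[0,0,0],[0,0,0],[0,0,-1],[0,0,-2],[0,0,-3],[0,0,-4],[0,0,0],[0,0,0]],"yaw":[0,0,0,0,0,0,0,0]}'
python3 -c "
from workcell import sensors; o=sensors.get_obs(); print({k:o[k].round(4) if hasattr(o[k],'round') else o[k] for k in ('wrist_force','torque','ee_pos')})"
```

```text
time: 2.2
ee_pos: [0.6109, 0.1345, 0.0923]
tcp_rot: [-180.0, -0.0, 141.8]
wrist_force: [0.6, 0.4, 0.4]
opening: 0.0854
grasp_force: 0.0
time: 2.87
ee_pos: [0.6114, 0.1346, 0.0928]
tcp_rot: [180.0, 0.0, 141.8]
wrist_force: [-0.1, -0.3, 3.9]
opening: 0.0184
grasp_force: 117.0
time: 3.53
ee_pos: [0.6113, 0.1346, 0.1025]
tcp_rot: [180.0, 0.0, 141.8]
wrist_force: [0.3, -0.4, -1.5]
opening: 0.0183
grasp_force: 117.3
{'wrist_force': array([ 0.2984, -0.3524, -1.5414]), 'torque': array([-0.1245, -0.0829,  0.028 ]), 'ee_pos': array([0.6113, 0.1346, 0.1025])}
```

```bash
python3 -m handwheel '{"gripper":[-1,-1,-1,-1,-1,-1,-1,-1],"slide":[[0,0,-5],[0,0,-7],[0,0,-8],[0,0,-8],[0,0,-7],[0,0,-5],[0,0,0],[0,0,0]],"yaw":[0,0,0,0,0,0,0,0]}'
cat > look.py <<'E'
import sys
from h import *
from workcell import camera,sensors
n,tag,x0,y0,x1,y1=sys.argv[1],sys.argv[2],*map(int,sys.argv[3:7])
c=camera(n);np.savez(tag+".npz",**c)
cv2.imwrite(f"pics/{tag}.png",cv2.resize(c["img"][y0:y1,x0:x1],None,fx=3,fy=3,interpolation=cv2.INTER_CUBIC)[:,:,::-1])
o=sensors.get_obs(); print(o["time"],o["ee_pos"].round(4),"F",o["wrist_force"].round(2),"T",o["torque"].round(3),"grip",round(o["grasp_force"],1),round(o["opening"],4))
E
python3 look.py side s1 150 100 350 250
```

```text
time: 4.2
ee_pos: [0.6114, 0.1346, 0.1426]
tcp_rot: [180.0, 0.0, 141.8]
wrist_force: [-0.4, 0.5, -2.8]
opening: 0.018
grasp_force: 117.4
4.25 [0.6112 0.1346 0.1421] F [-1.63 -0.49 -2.16] T [-0.102 -0.155 -0.049] grip 117.4 0.0187
```

View pics/s1.png

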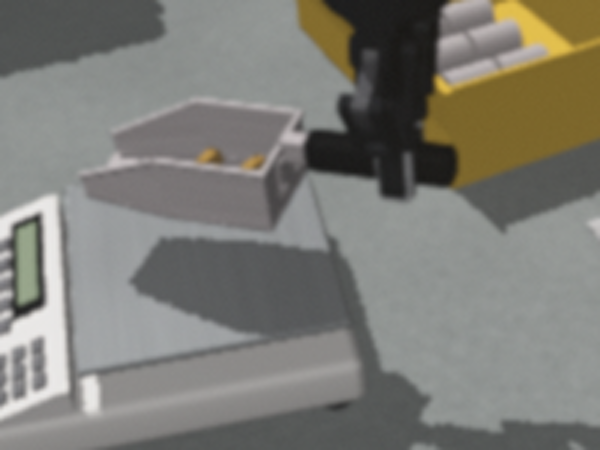

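The scoop is held level about 50 mm above the platform, with the lip at crop (85,180) and the handle in the fingers at (395,170). I'll test pivoting with a light grip just above the platform, where the nose can only drop a few degrees.

```bash
python3 -m handwheel '{"gripper":[-1,-1,-1,-1,-1,-1],"slide":[[0,0,5],[0,0,8],[0,0,8],[0,0,7],[0,0,0],[0,0,0]],"yaw":[0,0,0,0,0,0]}'
python3 -m handwheel '{"gripper":[-1,-1,-1,-1,-1,-1],"slide":[[0,0,0],[0,0,0],[0,0,0],[0,0,0],[0,0,0],[0,0,0]],"yaw":[0,0,0,0,0,0]}' 20
python3 look.py side s2 150 100 350 250
python3 - <<'E'
from h import *
for n in("s1.npz","s2.npz"):
    c=load(n); im=c["img"][130:175,150:250]
    # lowest-left bright lip: print handle/pan darkness; pan rear-top bracket location via brass
    hsv=cv2.cvtColor(c["img"],cv2.COLOR_RGB2HSV)[130:200,170:245]
    b=((hsv[...,1]>110)&(hsv[...,0]>8)&(hsv[...,0]<32)&(hsv[...,2]>90)).astype(np.uint8)
    print(n,[ (e+[170,130]).round(1).tolist() for e in cv2.connectedComponentsWithStats(b)[3][1:]])
E
```

```text
time: 4.75
ee_pos: [0.6107, 0.1345, 0.1133]
tcp_rot: [-179.9, -0.1, 141.8]
wrist_force: [0.2, 0.5, -1.8]
opening: 0.018
grasp_force: 117.5
time: 5.25
ee_pos: [0.6113, 0.1346, 0.1145]
tcp_rot: [180.0, 0.0, 141.8]
wrist_force: [0.3, -0.3, -1.0]
opening: 0.0186
grasp_force: 117.5
5.3 [0.6112 0.1346 0.1144] F [-0.41 -0.25 -1.32] T [-0.11  -0.206  0.004] grip 117.4 0.0184
s1.npz [[219.7, 151.8], [234.2, 153.7]]
s2.npz [[221.8, 163.9], [236.3, 166.0]]
```

```bash
python3 -m handwheel '{"gripper":[-0.6,-0.6,-0.6],"slide":[[0,0,0],[0,0,0],[0,0,0]],"yaw":[0,0,0]}' 20
python3 -m handwheel '{"gripper":[-0.56,-0.56,-0.56],"slide":[[0,0,0],[0,0,0],[0,0,0]],"yaw":[0,0,0]}' 20
python3 look.py side s3 150 100 350 250
python3 - <<'E'
from h import *
for n in("s2.npz","s3.npz"):
    c=load(n)
    hsv=cv2.cvtColor(c["img"],cv2.COLOR_RGB2HSV)[130:200,170:245]
    b=((hsv[...,1]>110)&(hsv[...,0]>8)&(hsv[...,0]<32)&(hsv[...,2]>90)).astype(np.uint8)
    print(n,[ (e+[170,130]).round(1).tolist() for e in cv2.connectedComponentsWithStats(b)[3][1:]])
E
```

```text
time: 5.55
ee_pos: [0.6112, 0.1346, 0.1143]
tcp_rot: [180.0, 0.0, 141.8]
wrist_force: [-0.5, 0.5, -1.2]
opening: 0.0184
grasp_force: 117.4
time: 5.8
ee_pos: [0.6112, 0.1346, 0.1143]
tcp_rot: [180.0, 0.0, 141.8]
wrist_force: [0.4, 0.2, -2.0]
opening: 0.0192
grasp_force: 66.9
5.85 [0.6112 0.1346 0.1143] F [ 0.23  0.59 -1.45] T [-0.163 -0.149  0.   ] grip 66.9 0.0192
s2.npz [[221.8, 163.9], [236.3, 166.0]]
s3.npz [[221.7, 164.0], [236.3, 166.1]]
```

Opening position modulates the grip: -0.56 gives 67 N. Easing off gradually.

```bash
python3 -m handwheel '{"gripper":[-0.55,-0.55,-0.55],"slide":[[0,0,0],[0,0,0],[0,0,0]],"yaw":[0,0,0]}' 20
python3 look.py side s4 150 100 350 250
python3 -m handwheel '{"gripper":[-0.54,-0.54,-0.54],"slide":[[0,0,0],[0,0,0],[0,0,0]],"yaw":[0,0,0]}' 20
python3 look.py side s5 150 100 350 250
cat > brass.py <<'E'
import sys
from h import *
for n in sys.argv[1:]:
    c=load(n+".npz")
    hsv=cv2.cvtColor(c["img"],cv2.COLOR_RGB2HSV)[130:200,170:245]
    b=((hsv[...,1]>110)&(hsv[...,0]>8)&(hsv[...,0]<32)&(hsv[...,2]>90)).astype(np.uint8)
    print(n,[ (e+[170,130]).round(1).tolist() for e in cv2.connectedComponentsWithStats(b)[3][1:]])
E
python3 brass.py s3 s4 s5
```

```text
time: 6.1
ee_pos: [0.6112, 0.1346, 0.1143]
tcp_rot: [180.0, 0.0, 141.8]
wrist_force: [-0.0, 0.2, -2.4]
opening: 0.0192
grasp_force: 43.4
6.15 [0.6112 0.1346 0.1143] F [ 0.59  0.1  -2.69] T [-0.147 -0.172  0.002] grip 43.4 0.0195
time: 6.4
ee_pos: [0.6112, 0.1346, 0.1143]
tcp_rot: [180.0, 0.0, 141.8]
wrist_force: [0.0, -0.5, -1.7]
opening: 0.0199
grasp_force: 19.8
6.45 [0.6112 0.1346 0.1143] F [ 0.3  -0.79 -2.19] T [-0.181 -0.174 -0.006] grip 19.8 0.0197
s3 [[221.7, 164.0], [236.3, 166.1]]
s4 [[221.7, 163.9], [236.2, 166.1]]
s5 [[221.7, 163.9], [236.3, 166.0]]
```

```bash
python3 -m handwheel '{"gripper":[-0.536,-0.536,-0.536],"slide":[[0,0,0],[0,0,0],[0,0,0]],"yaw":[0,0,0]}' 20
python3 look.py side s6 150 100 350 250
python3 -m handwheel '{"gripper":[-0.534,-0.534,-0.534],"slide":[[0,0,0],[0,0,0],[0,0,0]],"yaw":[0,0,0]}' 20
python3 look.py side s7 150 100 350 250
python3 brass.py s5 s6 s7
```

```text
time: 6.7
ee_pos: [0.6112, 0.1347, 0.1144]
tcp_rot: [180.0, -0.0, 141.8]
wrist_force: [-0.3, 0.9, -0.6]
opening: 0.0198
grasp_force: 10.2
6.75 [0.6112 0.1346 0.1144] F [-0.19  0.58 -0.36] T [-0.008  0.105  0.008] grip 10.2 0.0197
time: 7.0
ee_pos: [0.6112, 0.1346, 0.1143]
tcp_rot: [180.0, -0.0, 141.8]
wrist_force: [-0.8, 0.3, -2.0]
opening: 0.0201
grasp_force: 5.5
7.05 [0.6112 0.1346 0.1143] F [ 0.5  -0.4  -1.53] T [0.076 0.066 0.005] grip 5.5 0.0198
s5 [[221.7, 163.9], [236.3, 166.0]]
s6 [[224.6, 169.7], [237.9, 170.7]]
s7 [[224.5, 169.6], [237.9, 170.7]]
```

At 10 N the scoop pivots until its lip rests on the platform, about 6° nose-down, with the spacers still in it. So I can tip it by resting the pan on the tray divider with the lip inside the cell, then raising a loosened grip. Regripping firmly, lifting, yawing to the tray axis and carrying.

```bash
Z='"yaw":[0,0,0,0,0,0,0,0]'
python3 -m handwheel '{"gripper":[-1,-1,-1,-1,-1,-1,-1,-1],"slide":[[0,0,0],[0,0,0],[0,0,0],[0,0,-2],[0,0,-4],[0,0,-6],[0,0,-8],[0,0,-8]],"yaw":[0,0,0,0,0,0,0,0]}' 120
python3 -m handwheel '{"gripper":[-1,-1,-1,-1,-1,-1,-1,-1],"slide":[[0,0,-8],[0,0,-8],[0,0,-6],[0,0,-4],[0,0,-2],[0,0,0],[0,0,0],[0,0,0]],"yaw":[0,0,0,0,0,0,0,0]}'
python3 look.py side s8 150 50 350 200; python3 brass.py s8
```

```text
time: 7.72
ee_pos: [0.6113, 0.1346, 0.1433]
tcp_rot: [180.0, 0.0, 141.8]
wrist_force: [-0.6, 0.9, -2.9]
opening: 0.0183
grasp_force: 117.3
time: 8.38
ee_pos: [0.611, 0.1346, 0.1698]
tcp_rot: [-180.0, -0.0, 141.8]
wrist_force: [-0.7, 0.3, -1.8]
opening: 0.0183
grasp_force: 117.4
8.4333 [0.611  0.1346 0.1698] F [-0.55  0.56 -2.89] T [-0.142 -0.169  0.039] grip 117.3 0.0185
s8 [[220.2, 145.6], [234.0, 146.0]]
```

View pics/s8.png

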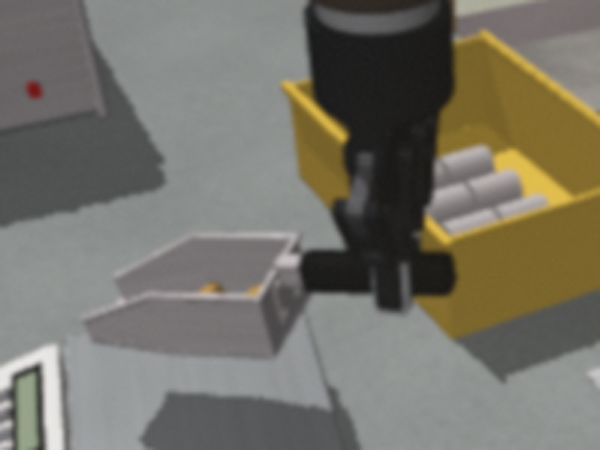

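The scoop is held clear, slightly nose-down, with the brass at crop (210,288). Carrying.

```bash
python3 -m handwheel '{"gripper":[-1,-1,-1,-1,-1,-1,-1,-1],"slide":[[-2,-2,0],[-4,-4,0],[-6,-6,0],[-8,-8,0],[-10.2,-10.1,0],[-10.2,-10.1,0],[-10.2,-10.1,0],[-10.2,-10.1,0]],"yaw":[0,0,0,0,0,0,0,0]}'
python3 -m handwheel '{"gripper":[-1,-1,-1,-1,-1,-1,-1,-1],"slide":[[-10.2,-10.1,0],[-10.2,-10.1,0],[-10.2,-10.1,0],[-10.2,-10.1,0],[-10.2,-10.1,0],[-10.2,-10.1,0],[-10.2,-10.1,0],[-10.2,-10.1,0]],"yaw":[0,0,0,0,0,0,0,0]}' >/dev/null
python3 -m handwheel '{"gripper":[-1,-1,-1,-1,-1,-1,-1,-1],"slide":[[-10.2,-10.1,0],[-10.2,-10.1,0],[-10.2,-10.1,0],[-10.2,-10.1,0],[-10.2,-10.1,0],[-10.2,-10.1,0],[-10.2,-10.1,0],[-10.2,-10.1,0]],"yaw":[0,0,0,0,0,0,0,0]}'
python3 -m handwheel '{"gripper":[-1,-1,-1,-1,-1,-1,-1,-1],"slide":[[-10.2,-10,0],[-10.2,-10,0],[-10.2,-9,0],[-10.2,-9,0],[-8,-8,0],[-6,-6,0],[-4,-4,0],[-2,-2,0]],"yaw":[0,0,0,0,0,0,0,0]}'
python3 -m handwheel '{"gripper":[-1,-1,-1,-1,-1,-1,-1,-1],"slide":[[0,0,0],[0,0,0],[0,0,0],[0,0,0],[0,0,0],[0,0,0],[0,0,0],[0,0,0]],"yaw":[-0.02,-0.04,-0.06,-0.075,-0.075,-0.06,-0.04,-0.02]}'
python3 -m handwheel '{"gripper":[-1,-1,-1],"slide":[[0,0,0],[0,0,0],[0,0,0]],"yaw":[0,0,0]}'
python3 look.py side s9 200 230 450 430
python3 - <<'E'
from h import *
from workcell import camera
c=camera("scene");np.savez("c9.npz",**c); d=load("s9.npz")
a=c["img"][160:330,150:350]; b=d["img"][200:430,220:460]
r=lambda i:cv2.resize(i,(400,int(400*i.shape[0]/i.shape[1])),interpolation=cv2.INTER_CUBIC)
a,b=r(a),r(b);H=max(len(a),len(b)); q=[cv2.copyMakeBorder(i,0,H-len(i),0,0,0) for i in(a,b)]
cv2.imwrite("pics/m9.png",np.hstack(q)[:,:,::-1])
E
```

```text
time: 9.1
ee_pos: [0.6218, 0.0476, 0.1704]
tcp_rot: [180.0, 0.0, 141.8]
wrist_force: [-0.5, 0.1, -1.6]
opening: 0.0184
grasp_force: 117.4
time: 10.43
ee_pos: [0.6501, -0.1798, 0.1702]
tcp_rot: [180.0, -0.0, 141.8]
wrist_force: [-0.6, 0.6, -2.0]
opening: 0.0181
grasp_force: 117.4
time: 11.1
ee_pos: [0.6619, -0.2624, 0.17]
tcp_rot: [-180.0, -0.0, 141.8]
wrist_force: [-0.3, -0.6, -2.2]
opening: 0.0185
grasp_force: 117.4
time: 11.77
ee_pos: [0.6619, -0.2608, 0.1705]
tcp_rot: [180.0, 0.0, 164.4]
wrist_force: [-0.6, 0.3, -1.1]
opening: 0.0184
grasp_force: 117.4
time: 12.02
ee_pos: [0.6619, -0.2613, 0.1704]
tcp_rot: [180.0, 0.0, 164.1]
wrist_force: [0.1, 0.2, -1.6]
opening: 0.0186
grasp_force: 117.4
12.0667 [ 0.6619 -0.2614  0.1703] F [-0.44 -0.22 -2.25] T [-0.041 -0.22   0.009] grip 117.4 0.0181
```

View pics/m9.png

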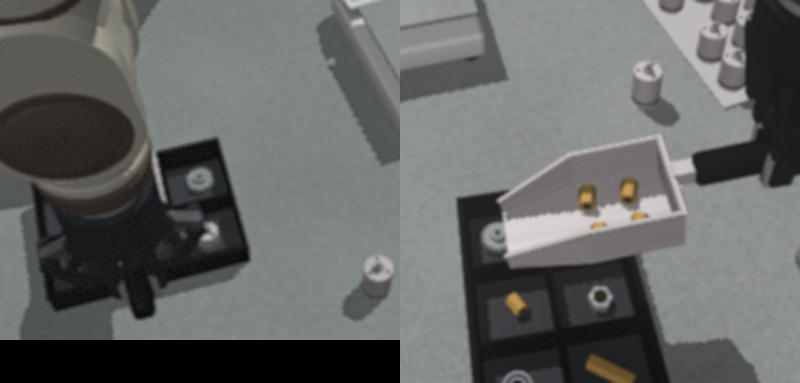

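Side crop: all four spacers are in the pan (585,195), (628,190), (597,227) and (640,218). The front top corner of the far wall is at (500,200) and the near lip bottom corner is at (508,264). The sample at (517,305) and the nut at (600,298) are undisturbed. Checking the lip prediction against these pixels.

```bash
cat > sc.py <<'E'
from h import *
T=np.array([.504,-.2188]); A=np.radians(-15.9); R2=np.array([[np.cos(A),-np.sin(A)],[np.sin(A),np.cos(A)]])
def w2t(p): return R2.T@(np.array(p)[:2]-T)
def scoop(P,tcp,yaw,th,gx=-.140,gz=.040):
    y=np.radians(yaw);t=np.radians(th)
    f=np.array([np.cos(y)*np.cos(t),np.sin(y)*np.cos(t),-np.sin(t)]); u=np.array([np.cos(y)*np.sin(t),np.sin(y)*np.sin(t),np.cos(t)]); l=np.cross(u,f)
    g=np.array(tcp)+[0,0,.0187]
    return g+(P[0]-gx)*f+P[1]*l+(P[2]-gz)*u
E
python3 - <<'E'
from sc import *
d=load("s9.npz"); tcp=[.6619,-.2614,.1703]
for th in (4,6.2,8):
  for P in ((.065,-.025,.016),(.065,.025,0),(-.065,.035,0),(-.065,.035,.042)):
    X=scoop(P,tcp,164.1,th); p=proj(d,X); print(th,P,"crop",((p-[220,200])*1.667+[400,0]).round(0),"tray",w2t(X).round(4),X[2].round(4))
E
```

```text
4 (0.065, -0.025, 0.016) crop [497. 192.] tray [-0.0393  0.0273] 0.1508
4 (0.065, 0.025, 0) crop [507. 261.] tray [-0.0382 -0.0227] 0.1348
4 (-0.065, 0.035, 0) crop [683. 240.] tray [ 0.0915 -0.0327] 0.1439
4 (-0.065, 0.035, 0.042) crop [686. 209.] tray [ 0.0886 -0.0327] 0.1858
6.2 (0.065, -0.025, 0.016) crop [499. 198.] tray [-0.0377  0.0273] 0.143
6.2 (0.065, 0.025, 0) crop [510. 265.] tray [-0.036  -0.0227] 0.1271
6.2 (-0.065, 0.035, 0) crop [685. 242.] tray [ 0.0933 -0.0327] 0.1411
6.2 (-0.065, 0.035, 0.042) crop [685. 211.] tray [ 0.0888 -0.0327] 0.1829
8 (0.065, -0.025, 0.016) crop [502. 202.] tray [-0.0361  0.0273] 0.1367
8 (0.065, 0.025, 0) crop [514. 269.] tray [-0.0339 -0.0227] 0.1209
8 (-0.065, 0.035, 0) crop [687. 243.] tray [ 0.0948 -0.0327] 0.139
8 (-0.065, 0.035, 0.042) crop [685. 213.] tray [ 0.089  -0.0327] 0.1805
```

The scoop model at 6.2° matches the picture to within 2 px. Shifting 2 mm and lowering the lip to just over the cell.

```bash
python3 -m handwheel '{"gripper":[-1,-1,-1,-1,-1,-1,-1,-1],"slide":[[0,-1,4],[0,-1,8],[0,0,12],[0,0,12],[0,0,12],[0,0,12],[0,0,10],[0,0,8]],"yaw":[0,0,0,0,0,0,0,0]}'
python3 -m handwheel '{"gripper":[-1,-1,-1,-1,-1],"slide":[[0,0,5],[0,0,2],[0,0,0],[0,0,0],[0,0,0]],"yaw":[0,0,0,0,0]}'
python3 look.py side s10 200 230 450 430
cat > side.py <<'E'
import sys
from h import *
for n in sys.argv[1:]:
    c=load(n+".npz"); x0,y0=255,250
    hsv=cv2.cvtColor(c["img"],cv2.COLOR_RGB2HSV)[y0:470,x0:420]
    b=((hsv[...,1]>110)&(hsv[...,0]>8)&(hsv[...,0]<32)&(hsv[...,2]>80)).astype(np.uint8)
    _,_,st,ce=cv2.connectedComponentsWithStats(b)
    print(n,[((e+[x0,y0]).round(1).tolist(),int(q[4])) for e,q in zip(ce[1:],st[1:]) if q[4]>5])
E
python3 side.py s10
```

```text
time: 12.78
ee_pos: [0.6608, -0.2634, 0.0905]
tcp_rot: [180.0, -0.1, 164.1]
wrist_force: [0.4, 0.4, -2.3]
opening: 0.0182
grasp_force: 117.4
time: 13.2
ee_pos: [0.6616, -0.2636, 0.0861]
tcp_rot: [-180.0, 0.1, 164.1]
wrist_force: [0.2, -0.3, -1.5]
opening: 0.0185
grasp_force: 117.4
13.25 [ 0.6616 -0.2636  0.0861] F [-0.14 -0.49 -2.36] T [-0.023 -0.176  0.004] grip 117.4 0.0186
s10 [([353.7, 349.4], 83), ([330.8, 352.6], 84), ([359.2, 365.8], 25), ([336.7, 371.0], 17), ([285.5, 381.0], 24), ([345.7, 422.9], 276)]
```

Now easing the grip so the pan settles onto the divider.

```bash
python3 -m handwheel '{"gripper":[-0.56,-0.55,-0.545,-0.54,-0.538,-0.536,-0.536,-0.534],"slide":[[0,0,0],[0,0,0],[0,0,0],[0,0,0],[0,0,0],[0,0,0],[0,0,0],[0,0,0]],"yaw":[0,0,0,0,0,0,0,0]}' 20
python3 look.py side s11 200 230 450 430; python3 side.py s11
```

```text
time: 13.92
ee_pos: [0.6612, -0.2635, 0.0854]
tcp_rot: [-180.0, -0.0, 164.1]
wrist_force: [-0.3, 0.1, -0.4]
opening: 0.02
grasp_force: 5.5
13.9667 [ 0.6612 -0.2635  0.0854] F [-0.68 -0.22 -0.58] T [-0.043  0.076  0.04 ] grip 5.5 0.0198
s11 [([355.4, 351.9], 81), ([332.8, 355.9], 78), ([360.8, 368.5], 24), ([339.0, 374.2], 17), ([287.4, 381.6], 70), ([346.0, 423.1], 283)]
```

```bash
python3 -m handwheel '{"gripper":[-0.534,-0.534,-0.534,-0.534,-0.534,-0.534,-0.534,-0.534],"slide":[[0,0,-3],[0,0,-4],[0.5,0,-4],[0.5,0,-4],[0.5,0,-4],[0,0,0],[0,0,0],[0,0,0]],"yaw":[0,0,0,0,0,0,0,0]}'
python3 look.py side s12 200 230 450 430
python3 -m handwheel '{"gripper":[-0.534,-0.534,-0.534,-0.534,-0.534,-0.534,-0.534,-0.534],"slide":[[1.5,0,-4],[1.5,0,-4],[1.5,0,-4],[2,0,-4],[0,0,0],[0,0,0],[0,0,0],[0,0,0]],"yaw":[0,0,0,0,0,0,0,0]}'
python3 look.py side s13 200 230 450 430; python3 side.py s12 s13
```

```text
time: 14.63
ee_pos: [0.66, -0.2631, 0.1044]
tcp_rot: [-180.0, 0.0, 164.1]
wrist_force: [-0.1, -0.1, -0.4]
opening: 0.0197
grasp_force: 5.6
14.6833 [ 0.6599 -0.2631  0.1042] F [ 0.44 -0.36 -0.43] T [ 0.029 -0.024 -0.002] grip 5.6 0.0199
time: 15.35
ee_pos: [0.6536, -0.2613, 0.1202]
tcp_rot: [180.0, 0.0, 164.1]
wrist_force: [0.1, 0.7, 0.3]
opening: 0.0201
grasp_force: 5.6
15.4 [ 0.6536 -0.2613  0.1201] F [ 0.06 -0.72 -1.31] T [ 0.073  0.022 -0.034] grip 5.6 0.0197
s12 [([358.6, 348.4], 83), ([336.6, 353.4], 84), ([364.2, 364.6], 21), ([342.4, 371.9], 14), ([289.0, 381.7], 109), ([346.0, 423.1], 280)]
s13 [([351.4, 348.3], 84), ([330.6, 353.8], 81), ([356.6, 364.5], 20), ([336.2, 371.9], 13), ([289.1, 381.7], 110), ([345.7, 422.9], 276)]
```

```bash
python3 -m handwheel '{"gripper":[-0.534,-0.534,-0.534,-0.534,-0.534,-0.534,-0.534,-0.534],"slide":[[1.5,0,-3],[1.5,0,-3],[1.5,0,-3],[2,0,-4],[0,0,0],[0,0,0],[0,0,0],[0,0,0]],"yaw":[0,0,0,0,0,0,0,0]}'
python3 look.py side s14 200 230 450 430
python3 side.py s14
python3 -m handwheel '{"gripper":[-0.534,-0.534,-0.534,-0.534,-0.534,-0.534,-0.534,-0.534],"slide":[[2,0,-3],[2,0,-3],[2,0,-3],[2,0,-3],[0,0,0],[0,0,0],[0,0,0],[0,0,0]],"yaw":[0,0,0,0,0,0,0,0]}'
python3 look.py side s15 200 230 450 430; python3 side.py s15
```

```text
time: 16.07
ee_pos: [0.6474, -0.2595, 0.1333]
tcp_rot: [-180.0, 0.0, 164.1]
wrist_force: [1.4, 0.6, 0.2]
opening: 0.0201
grasp_force: 5.7
16.1167 [ 0.6474 -0.2596  0.1332] F [-0.78 -0.48  0.97] T [0.029 0.053 0.024] grip 5.7 0.0199
s14 [([290.4, 382.9], 364), ([345.7, 422.9], 276)]
time: 16.78
ee_pos: [0.6396, -0.2574, 0.1452]
tcp_rot: [-180.0, -0.0, 164.1]
wrist_force: [-0.0, 0.2, -0.9]
opening: 0.02
grasp_force: 5.7
16.8333 [ 0.6396 -0.2573  0.1451] F [-0.37 -0.36 -0.8 ] T [-0.019  0.125 -0.011] grip 5.7 0.0201
s15 [([292.2, 384.1], 465), ([345.7, 422.9], 276)]
```

All four spacers have slid into the sample cell: the brass area at side (292,384) rose from 110 to 465 px, and none is left in the pan. Tipping a little more to be sure, then gripping firmly, lifting and looking.

```bash
python3 -m handwheel '{"gripper":[-0.534,-0.534,-0.534,-0.534,-0.534,-1,-1,-1],"slide":[[2,0,-3],[2,0,-3],[2,0,-3],[0,0,0],[0,0,0],[0,0,0],[0,0,0],[0,0,0]],"yaw":[0,0,0,0,0,0,0,0]}' 120
python3 -m handwheel '{"gripper":[-1,-1,-1,-1,-1,-1,-1,-1],"slide":[[0,0,0],[0,0,-4],[0,0,-8],[0,0,-14],[0,0,-18],[0,0,-18],[0,0,-18],[0,0,-10]],"yaw":[0,0,0,0,0,0,0,0]}'
python3 -m handwheel '{"gripper":[-1,-1,-1,-1],"slide":[[-15,0,-5],[-15,0,0],[0,0,0],[0,0,0]],"yaw":[0,0,0,0]}'
python3 look.py side s16 220 230 420 430; python3 side.py s16
```

```text
time: 17.5
ee_pos: [0.6338, -0.2557, 0.1543]
tcp_rot: [180.0, -0.0, 164.1]
wrist_force: [-0.6, -0.3, 0.2]
opening: 0.0182
grasp_force: 117.1
time: 18.17
ee_pos: [0.6342, -0.2558, 0.2474]
tcp_rot: [-180.0, 0.2, 164.1]
wrist_force: [0.4, -0.8, -1.6]
opening: 0.018
grasp_force: 117.2
time: 18.5
ee_pos: [0.663, -0.264, 0.2487]
tcp_rot: [180.0, -0.0, 164.1]
wrist_force: [-0.0, -0.1, -1.5]
opening: 0.0185
grasp_force: 117.3
18.55 [ 0.6626 -0.2639  0.2489] F [-0.73  0.33 -1.04] T [-0.049 -0.07   0.012] grip 117.3 0.0181
s16 [([293.7, 384.0], 560), ([345.9, 422.6], 330)]
```

View pics/s16.png

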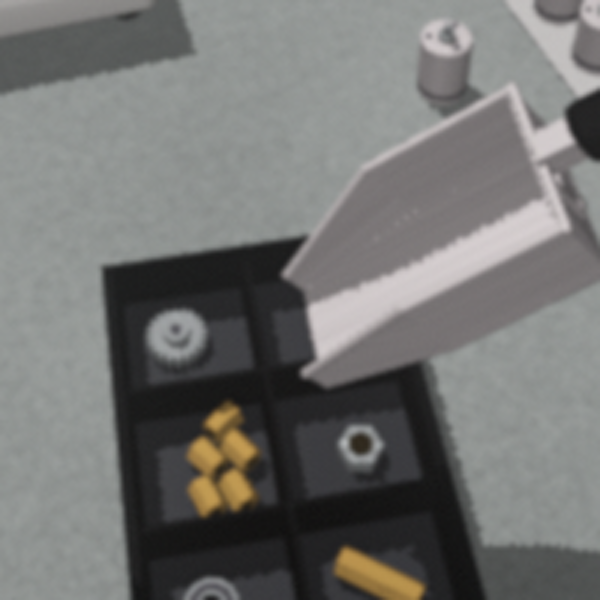

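The crop shows five brass spacers in the sample cell, at (224,418), (205,455), (240,448), (205,495) and (238,490). The scoop is empty and the other parts are in their cells. Checking positions and angle, then carrying back.

```bash
python3 - <<'E'
from sc import *
from scipy.optimize import brentq
d=load("s16.npz")
for p in ((224,418),(205,455),(240,448),(205,495),(238,490)):
    q=(p[0]/3+220,p[1]/3+230); print([ (w2t(plane(d,q,z))-[-.035,0]).round(3).tolist() for z in (.012,.022)])
tcp=np.array([.6338,-.2557,.1543])
f=lambda th:(lambda a,b:a[2]+(b[2]-a[2])*(w2t(a)[0]+.0015)/(w2t(a)[0]-w2t(b)[0])-.038)(scoop((.065,0,0),tcp,164.1,th),scoop((-.065,0,0),tcp,164.1,th))
print("theta",brentq(f,20,50))
E
python3 -m handwheel '{"gripper":[-1,-1,-1,-1,-1,-1,-1,-1],"slide":[[0,0,0],[0,0,0],[0,0,0],[0,0,0],[0,0,0],[0,0,0],[0,0,0],[0,0,0]],"yaw":[0.03,0.05,0.06,0.065,0.065,0.06,0.04,0.019]}'
python3 -m handwheel '{"gripper":[-1,-1,-1,-1,-1,-1,-1,-1],"slide":[[4,3.2,0],[8,6.4,0],[12,9.6,0],[17.2,13.8,0],[17.2,13.8,0],[17.2,13.8,0],[17.2,13.8,0],[17.2,13.8,0]],"yaw":[0,0,0,0,0,0,0,0]}'
python3 -m handwheel '{"gripper":[-1,-1,-1,-1,-1,-1,-1,-1],"slide":[[17.2,13.8,0],[17.2,13.8,0],[17.2,13.8,0],[17.2,13.8,0],[17.2,13.8,0],[17.2,13.8,0],[17.2,13.8,0],[17.2,13.8,0]],"yaw":[0,0,0,0,0,0,0,0]}'
python3 -m handwheel '{"gripper":[-1,-1,-1,-1,-1,-1,-1,-1],"slide":[[17.2,13.8,0],[17.2,13.8,0],[12,9.6,0],[12,9.6,0],[8,6.4,0],[4,3.2,0],[0,0,0],[0,0,0]],"yaw":[0,0,0,0,0,0,0,0]}'
```

```text
[[0.01, 0.023], [0.01, 0.017]]
[[-0.001, 0.005], [-0.001, -0.0]]
[[0.016, 0.005], [0.016, 0.0]]
[[-0.004, -0.016], [-0.004, -0.02]]
[[0.012, -0.016], [0.012, -0.02]]
theta 32.66700375427666
time: 19.22
ee_pos: [0.662, -0.2637, 0.2499]
tcp_rot: [180.0, 0.0, 141.7]
wrist_force: [-0.9, 1.1, -1.4]
opening: 0.0188
grasp_force: 117.2
time: 19.88
ee_pos: [0.6298, -0.1253, 0.2496]
tcp_rot: [180.0, 0.0, 141.9]
wrist_force: [-0.1, -0.5, -1.2]
opening: 0.0184
grasp_force: 117.3
time: 20.55
ee_pos: [0.5896, 0.0464, 0.2496]
tcp_rot: [180.0, 0.0, 141.9]
wrist_force: [-0.5, 0.1, -1.0]
opening: 0.0185
grasp_force: 117.3
time: 21.22
ee_pos: [0.5701, 0.1328, 0.2493]
tcp_rot: [-180.0, 0.0, 141.9]
wrist_force: [-0.2, 0.0, -1.5]
opening: 0.0184
grasp_force: 117.3
```

```bash
python3 -m handwheel '{"gripper":[-1,-1,-1,-1,-1,-1,-1,-1],"slide":[[5,4,0],[8,6.5,0],[8,6.5,0],[4.7,3.6,5],[0,0,12],[0,0,15],[0,0,10],[0,0,3]],"yaw":[0,0,0,0,0,0,0,0]}'
python3 -m handwheel '{"gripper":[-1,-1,-0.56,-0.55,-0.54,-0.536,-0.536,-0.534],"slide":[[0,0,0],[0,0,0],[0,0,0],[0,0,0],[0,0,0],[0,0,0],[0,0,0],[0,0,0]],"yaw":[0,0,0,0,0,0,0,0]}' 20
python3 look.py side s17 150 50 350 200
```

```text
time: 21.88
ee_pos: [0.5619, 0.1654, 0.202]
tcp_rot: [-179.9, -0.1, 141.9]
wrist_force: [-0.1, 1.1, -2.6]
opening: 0.0183
grasp_force: 117.3
time: 22.55
ee_pos: [0.5627, 0.1651, 0.2044]
tcp_rot: [180.0, 0.0, 141.8]
wrist_force: [0.2, -0.6, 0.0]
opening: 0.0201
grasp_force: 5.7
22.6 [0.5627 0.1651 0.2044] F [ 0.44 -0.16 -0.49] T [-0.048 -0.025  0.064] grip 5.7 0.0201
```

```bash
python3 -m handwheel '{"gripper":[-0.534,-0.534,-0.534,-0.534,-0.534,-0.534,-0.534,-0.534],"slide":[[-5.6,0,5.5],[-5,0,5.5],[-4.4,0,5],[-4.1,0,5],[-3.9,0,5],[-3.6,0,5],[-3.4,0,5],[-3.2,0,5]],"yaw":[0,0,0,0,0,0,0,0]}'
python3 look.py side s18 150 50 350 200
python3 -m handwheel '{"gripper":[-0.534,-0.534,-0.534,-0.534,-0.534,-0.534,-0.534,-0.534],"slide":[[-3,0,5],[-2.8,0,5],[-2.6,0,5],[-2.5,0,5],[-2.3,0,5],[-2.2,0,5],[-2,0,5],[-1.8,0,5]],"yaw":[0,0,0,0,0,0,0,0]}'
python3 look.py side s19 150 50 350 200
```

```text
time: 23.27
ee_pos: [0.589, 0.1444, 0.1626]
tcp_rot: [-180.0, -0.0, 141.8]
wrist_force: [-0.1, -0.3, 0.3]
opening: 0.0199
grasp_force: 5.6
23.3167 [0.589  0.1441 0.1615] F [ 0.77 -0.77 -1.44] T [-0.024 -0.15  -0.07 ] grip 5.7 0.0195
time: 23.98
ee_pos: [0.604, 0.1326, 0.1227]
tcp_rot: [-180.0, -0.0, 141.9]
wrist_force: [0.2, -0.2, -1.2]
opening: 0.0197
grasp_force: 5.2
24.0333 [0.6039 0.1324 0.1216] F [ 0.48 -0.48 -1.97] T [ 0.021 -0.037 -0.115] grip 5.2 0.0198
```

```bash
python3 -m handwheel '{"gripper":[-0.534,-0.534,-0.534,-0.534,-0.534,-0.534,-0.534,-0.534],"slide":[[-1.5,0,5],[-1.3,0,5],[-1,0,5],[-0.7,0,4],[-0.5,0,4],[0,0,3],[0,0,0],[0,0,0]],"yaw":[0,0,0,0,0,0,0,0]}'
python3 look.py side s20 150 50 350 200
python3 - <<'E'
from h import *
for n in ("s20",):
    d=load(n+".npz"); im=d["img"][155:195,256:310]; m=(im.max(2)<60).astype(np.uint8)
    n_,l,st,ce=cv2.connectedComponentsWithStats(m); print(st[1:].tolist())
E
```

```text
time: 24.7
ee_pos: [0.6076, 0.1297, 0.0971]
tcp_rot: [-180.0, -0.0, 141.9]
wrist_force: [-0.5, -0.2, -1.5]
opening: 0.0197
grasp_force: 5.1
24.75 [0.6077 0.1297 0.0973] F [-0.92  0.71 -1.43] T [-0.032 -0.007 -0.03 ] grip 5.1 0.02
[[0, 0, 46, 33, 895]]
```

```bash
python3 -m handwheel '{"gripper":[-0.534,-0.534,-0.534,-0.534],"slide":[[0,0,2],[0,0,1.5],[0,0,0],[0,0,0]],"yaw":[0,0,0,0]}'
python3 -m handwheel '{"gripper":[-0.534,-0.534,-0.534,-0.534],"slide":[[0,0,1],[0,0,0],[0,0,0],[0,0,0]],"yaw":[0,0,0,0]}'
```

```text
time: 25.08
ee_pos: [0.608, 0.1297, 0.094]
tcp_rot: [180.0, 0.0, 141.8]
wrist_force: [0.9, -0.8, -0.1]
opening: 0.0199
grasp_force: 5.3
time: 25.42
ee_pos: [0.608, 0.1297, 0.093]
tcp_rot: [180.0, 0.0, 141.8]
wrist_force: [1.0, -1.6, 3.3]
opening: 0.02
grasp_force: 5.6
```

The force turned positive, so the pan is flat on the platform. Releasing and retreating.

```bash
python3 -m handwheel '{"gripper":[-0.53,-0.5,-0.3,0.2,1,1,1,1],"slide":[[0,0,0],[0,0,0],[0,0,0],[0,0,0],[0,0,0],[0,0,0],[0,0,0],[0,0,0]],"yaw":[0,0,0,0,0,0,0,0]}'
python3 -m handwheel '{"gripper":[1,1,1,1,1,1,1,1],"slide":[[0,0,0],[0,0,-10],[0,0,-15],[0,0,-20],[0,0,-30],[0,0,-30],[0,0,-25],[0,0,0]],"yaw":[0,0,0,0,0,0,0,0]}'
python3 -m handwheel '{"gripper":[1,1,1,1,1,1,1,1],"slide":[[-20,0,0],[-20,0,0],[0,0,-20],[0,0,-20],[0,0,0],[0,0,0],[0,0,0],[0,0,0]],"yaw":[0,0,0,0,0,0,0,0]}'
python3 look.py side s21 150 50 350 200; python3 look.py scene c21 340 100 440 240; python3 side.py s21
python3 - <<'E'
from h import *
s,d=load("c21.npz"),load("s21.npz")
B=[]
for c,roi,ax in ((s,(365,180,400,232),1),(d,(250,155,312,192),0)):
    x0,y0,x1,y1=roi; m=(c["img"][y0:y1,x0:x1].max(2)<60).astype(np.uint8)
    n,l,st,ce=cv2.connectedComponentsWithStats(m); i=1+st[1:,4].argmax(); print(st[i])
    b=cv2.boxPoints(cv2.minAreaRect((np.argwhere(l==i)[:,::-1]+[x0,y0]).astype(np.float32))); b=b[np.argsort(b[:,ax])]; B.append((b[:2].mean(0),b[2:].mean(0)))
E=[]
for k in(0,1):
    X,e=tri([s,d],[B[0][k],B[1][k]]); E.append(X); print(X.round(4),np.round(e,4))
v=E[0]-E[1]; print("len",np.linalg.norm(v),"tilt",np.degrees(np.arctan2(-v[2],np.hypot(*v[:2]))))
u=v[:2]/np.linalg.norm(v[:2]); o=(E[0]+E[1])[:2]/2+.1275*u; print("scoop origin",o,"off platform",np.linalg.norm(o-[.4957,.2175]))
E
```

```text
time: 26.08
ee_pos: [0.6078, 0.1297, 0.0928]
tcp_rot: [-180.0, -0.0, 141.9]
wrist_force: [-0.2, 0.3, 0.7]
opening: 0.0852
grasp_force: 0.0
time: 26.75
ee_pos: [0.609, 0.1299, 0.2296]
tcp_rot: [179.6, 0.3, 141.9]
wrist_force: [-0.2, -0.1, 0.4]
opening: 0.0857
grasp_force: 0.0
time: 27.42
ee_pos: [0.639, 0.105, 0.2619]
tcp_rot: [-179.9, -0.1, 141.9]
wrist_force: [0.3, 0.2, -0.0]
opening: 0.0854
grasp_force: 0.0
27.4667 [0.6389 0.105  0.2619] F [-0.28 -0.16 -0.76] T [0.038 0.025 0.042] grip 0.0 0.0855
27.5167 [0.6389 0.105  0.262 ] F [-0.26 -0.78  0.06] T [-0.005  0.009  0.02 ] grip 0.0 0.0855
s21 [([293.6, 384.1], 548), ([345.1, 422.4], 296)]
[  9   9  10  37 318]
[  4  13  48  18 590]
[0.5583 0.1663 0.1126] [0.0024 0.0024]
[0.6353 0.1108 0.109 ] [0.001 0.001]
len 0.09497869733087054 tilt -2.1901539156161873
scoop origin [0.49339305 0.21313287] off platform 0.004939014073950285
```

The scoop is back level, about 5 mm from the platform's centre. Its handle height and tilt match the first measurement to within about 1 mm and 1°. Handing in.

```bash
python3 -c "
from workcell import ticket; print(ticket.job_done())"
```

```text
the job is handed in; nothing more can be done
None
```

All four spacers went into the cell with the sample spacer, and the empty scoop is back level about 5 mm from the platform's centre; the job is handed in at about 27.5 s, with no verdict returned.

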